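# Stroke the row of snap lids shut

### The job

Close the six yellow lids on the curved tube rack with one light, unbroken stroke of the closed fingertips: set them down by the green pad and follow the curve of the row to the white pad, so that the lids fold down flat one after another, without lifting off or leaving the row between the first lid and the last. Press gently, never bend a lid farther open, and do not pick up, tip or push away the rack; leave the other things alone and finish clear of everything.

Things in the scene. Friction and masses are not known exactly. Their poses are not given: they have to be found in the camera images.
- rack: Curved blue rack, 215 x 80 x 56 mm, 34 mm wide across the row, 0.9 kg, loose on rubber feet, with six capped tubes in a row on an arc and a flat pad at either end. Origin on the worktop under its middle, z up. The row's centre line at angle a is the point (120 - 140 cos a, 140 sin a) mm: green start pad a = +0.70 rad, lids 0 to 5 +0.50, +0.30, +0.10, -0.10, -0.30, -0.50, white pad -0.70.
- start_pad (a point): Centre of the top face of the green pad (30 mm across the row, 22 mm along it) at the end of the row where the stroke begins. Rigid. The tops of both pads and of the shut lids are level, 56 mm above the worktop; everything between them is lower.
- finish_pad (a point): Centre of the top face of the white pad (30 x 22 mm) at the other end of the row, same height.
- arc_centre (a point): Centre of the row's arc (empty space on the rack's hollow side), at the height of the pads' tops. The row's centre line runs 140 mm from it; the rack's x axis points from the row's middle to it.
- lid0 (a joint): Opening angle of yellow lid 0 (0 next to green, 5 next to white), rad: 0 shut flat, 0.3 to 0.5 at the start. Flat plate 20 mm along the row, 18 across, 3 thick, hinged at its edge nearer the green pad; its free edge, nearer white, stands up 6 to 10 mm. Light friction (under 1 N at the free edge): it stays where it is left.
- lid1 (a joint): Opening angle of yellow lid 1 (0 next to green, 5 next to white), rad: 0 shut flat, 0.3 to 0.5 at the start. Flat plate 20 mm along the row, 18 across, 3 thick, hinged at its edge nearer the green pad; its free edge, nearer white, stands up 6 to 10 mm. Light friction (under 1 N at the free edge): it stays where it is left.
- lid2 (a joint): Opening angle of yellow lid 2 (0 next to green, 5 next to white), rad: 0 shut flat, 0.3 to 0.5 at the start. Flat plate 20 mm along the row, 18 across, 3 thick, hinged at its edge nearer the green pad; its free edge, nearer white, stands up 6 to 10 mm. Light friction (under 1 N at the free edge): it stays where it is left.
- lid3 (a joint): Opening angle of yellow lid 3 (0 next to green, 5 next to white), rad: 0 shut flat, 0.3 to 0.5 at the start. Flat plate 20 mm along the row, 18 across, 3 thick, hinged at its edge nearer the green pad; its free edge, nearer white, stands up 6 to 10 mm. Light friction (under 1 N at the free edge): it stays where it is left.
- lid4 (a joint): Opening angle of yellow lid 4 (0 next to green, 5 next to white), rad: 0 shut flat, 0.3 to 0.5 at the start. Flat plate 20 mm along the row, 18 across, 3 thick, hinged at its edge nearer the green pad; its free edge, nearer white, stands up 6 to 10 mm. Light friction (under 1 N at the free edge): it stays where it is left.
- lid5 (a joint): Opening angle of yellow lid 5 (0 next to green, 5 next to white), rad: 0 shut flat, 0.3 to 0.5 at the start. Flat plate 20 mm along the row, 18 across, 3 thick, hinged at its edge nearer the green pad; its free edge, nearer white, stands up 6 to 10 mm. Light friction (under 1 N at the free edge): it stays where it is left.
- vial: Loose small vial with red cap, 22 mm wide, 50 mm tall, standing on the hollow side of the rack, about 60 mm from the row. Origin at the centre of its underside. A bystander: leave it alone.
- stopper: Loose brown rubber stopper, 28 mm wide, 26 mm tall, on the hollow side of the rack, about 60 mm from the row. Origin at the centre of its underside. A bystander: leave it alone.
- timer: Loose flat timer, 62 x 65 x 19 mm, left of the work. Origin at the centre of its underside. A bystander: leave it alone.
- crucible: Loose small white porcelain crucible, 47 mm wide, 37 mm tall, right of the work. Origin at the centre of its underside. A bystander: leave it alone.
- dropper: Loose small amber dropper bottle, 34 mm wide, 70 mm tall, behind the rack. Origin at the centre of its underside. A bystander: leave it alone.
- beaker: Loose small beaker with blue contents, 48 x 56 mm, 58 mm tall, behind the rack. Origin at the centre of its underside. A bystander: leave it alone.

How it is judged:
On the way, in this order (a step that is already met when the one before it is completed fails the run):
1. the lid next to the green pad is shut (value of joint lid0 below 0.12 rad), for 0.05 s.
2. lid 3 is shut as well (value of joint lid3 below 0.12 rad), for 0.05 s.
3. the lid next to the white pad is shut (value of joint lid5 below 0.12 rad), for 0.05 s.
At the end, for the whole second after the job is handed in: All six lids are shut to within 0.12 rad (free edge within about 2.4 mm of flat), the rack stands level and at rest within 30 mm of where it was, and every bystander is within 20 mm of its place (value of joint each of lid0, lid1, lid2, lid3, lid4, lid5 below 0.12 rad and distance of rack from where it was at the start of the episode below 0.03 m and angle between rack's own z axis and vertical below 0.05 rad and linear speed of rack below 0.01 m/s and distance of each of vial, stopper, timer, crucible, dropper, beaker from where it was at the start of the episode below 0.02 m); the robot touches nothing.
It fails at once if a lid was shut while the lid two places before it still stood open (more than 0.25 rad): the stroke must run from green to white; or a lid was bent farther open, past 0.75 rad ((value of joint lid2 below 0.12 rad and value of joint lid0 above 0.25 rad) or (value of joint lid3 below 0.12 rad and value of joint lid1 above 0.25 rad) or (value of joint lid4 below 0.12 rad and value of joint lid2 above 0.25 rad) or (value of joint lid5 below 0.12 rad and value of joint lid3 above 0.25 rad) or value of joint any of lid0, lid1, lid2, lid3, lid4, lid5 above 0.75 rad).
It fails at once if between shutting the first lid and the last, the fingertips lifted off (more than 30 mm above the lids) or left the row sideways (by more than 30 mm) ((value of joint lid0 below 0.12 rad and not (value of joint lid5 below 0.12 rad)) and (z of the grasp point in the frame of rack above 0.105 m or horizontal distance between the grasp point and arc_centre above 0.17 m or horizontal distance between the grasp point and arc_centre below 0.11 m)).
It fails at once if the fingers pressed on the rack or its lids with more than 40 N (contact force between the fingers and rack above 40 N).
It fails at once if the rack was lifted by more than 10 mm, tipped by more than 0.2 rad or pushed more than 40 mm away (height (world z) of rack above 0.01 m or angle between rack's own z axis and vertical above 0.2 rad or distance of rack from where it was at the start of the episode above 0.04 m).
It fails at once if a bystander was moved by more than 20 mm or tipped (distance of any of vial, stopper, timer, crucible, dropper, beaker from where it was at the start of the episode above 0.02 m or angle between any of vial, stopper, timer, crucible, dropper, beaker's own z axis and vertical above 0.3 rad).
It also fails if it takes over 38 s, if anything falls off the work surface, if the arm or the gripper's body presses on something with over 40 N, if the wrist force passes 120 N, or if a joint passes its speed limit or range.

### The arm

A 6-joint arm with a two-finger parallel gripper is mounted at the origin on a cart in front of the work surface, level with it; the furniture and walls round the work are solid. World frame = base frame: x ahead of the robot, y to its left, z up, the work surface at z = 0. Lengths are in m, angles in rad, forces in N, time in s.
With the tool pointing down it reaches from about 0.35 to 0.975 m from the base axis. Payload 4.9 kg.
Tool frame: the origin (TCP) lies midway between the tips of the shut fingers; the grasp point (between the pads) lies behind it (manip.grasp_offset is the y of the grasp point in the tool frame, in m); y points along the fingers, z is the direction in which the jaws open and shut, and the axes are right-handed (so a half turn about y gives the same grasp; the last joint's range is limited). The gripper opens to 85 mm and grips with 20 to 120 N. Pads are 22 mm wide; open, the fingers measure 114 mm over their backs; the gripper's body (76 mm by 85 mm) begins 54 mm behind the grasp point. The pads swing forward as they close: fully open they stand 13 mm farther back than shut.
Start: joints at [1.033, 0.053, 1.613, -0, 1.476, -0.119], TCP at [0.254, 0.571, 0.231] pointing down, gripper open.
Joint ranges: [-3.01, 3.01], [-1.01, 2.22], [0.06, 2.58], [-1.02, 4.17], [0.09, 2.62], [-3.14, 3.14]. Speed limits (rad/s): [2.57, 2.57, 3.14, 3.14, 3.14, 3.14].

### API

Orientations are given as a unit quaternion [w, x, y, z].
In Python, from plant import manip gives the robot as it stands. The module is installed in compiled form; this text tells all that it offers.
- The arm moves only by the shell command python3 -m jog 'ROWS'. ROWS is a JSON object of lists of equal length, an entry for each row: "offset": the shift along the world's x, y, z in units of 50 mm (1.0 is 50 mm), a list of three; "angular": the turn, a rotation vector about the world's x, y, z in units of 6 degrees (1.0 is 6 degrees), a list of three; "jaw": the finger opening in mm, from 0 to 85.4. In form: {"offset": [[tx, ty, tz], ...], "angular": [[ax, ay, az], ...], "jaw": [jaw, ...]}. A call has 1 to 12 rows; each row shifts and turns the commanded pose from where the row before left it; what a row does not reach is not made up. A row lasts 1/10 s, in which the tool goes at most 50 mm and 8.59 degrees, less where a joint would pass 70% of its speed; a pose out of reach is approached as far as the arm can. A call is refused whole if a number of a shift passes 1 or a number of a turn 1, either way. A call with a gripper value outside its range is refused whole. The fingers move at their own pace and stop on an object; the grip force is fixed at half the most. Time passes only in rows, so rows that do not move let the fingers close. It gives the time, the measured TCP pose, the force and the opening at its end, in the units of the state.
- manip.state(): the state, without advancing time (a new reading comes with each control period).
- manip.grab_frame(name): name is "scene" or "top"; returns the picture (400x640x3 uint8, blue, green, red); there is no depth.
- manip.camera_model(name): a dict with "fx", "fy", "cx", "cy" (pixels), "k1" (the pictures are not rectified: a ray, as slopes to the right and down, at radius r is drawn at 1 + k1 r^2 times it, then the intrinsics apply), "rvec" (rotation vector, rad) and "tvec" (3), from world to camera coordinates, as OpenCV has them. Camera axes: x right, y down, z forward; pixel columns grow to the right and rows downward; lengths in m; the calibration is good to about 2 mm. A picture is of the moment at which its call begins. camera_model takes no time and is no camera call.
- manip.job_done(): hands the job in, once; it reports no verdict.
The state is a dict: "time": time; "joint_pos": joint angles; "joint_vel": joint speeds; "joint_efforts": joint torques, N m; "tool_pos": TCP position; "tool_rot": TCP orientation; "contact_force": force on the tool from outside, world axes, zero at the start; "ft_torque": the same for the moment, N m; "gripper_width": opening from 0.0 (shut) to 1.0 (fully open).
Only numpy, scipy, OpenCV 4.12 (cv2) and the standard library are available. Lean on these libraries where they do the work, as an engineer would, in place of code of your own. Each camera call takes 0.05 s, during which the arm holds its last target.

## Working session

There is one attempt and no reset: what is moved stays moved. The work goes in short steps, Python scripts to look and compute and a shell command to move; the robot and the scene stay as the last step left them, time stands still between calls to the robot, and variables do not carry over. Pictures are saved under pics/ and viewed, and the job is handed in when it is done.

```bash
mkdir -p pics
python3 - <<'E'
from plant import manip
import cv2
s=manip.state(); print({k:s[k] for k in ('time','tool_pos','tool_rot','gripper_width','contact_force')}, manip.grasp_offset)
for n in('scene','top'):
    cv2.imwrite(f'pics/{n}0.png',manip.grab_frame(n)); print(manip.camera_model(n))
E
```

```text
{'time': 0.0, 'tool_pos': array([0.25383657, 0.57044104, 0.23005135]), 'tool_rot': array([-0.69096843,  0.69235761, -0.14720663,  0.14674394]), 'gripper_width': 0.999653992851391, 'contact_force': array([0.16478411, 0.99151167, 0.23308747])} -0.0187
{'fx': 461.43398792272717, 'fy': 461.43398792272717, 'cx': 323.36834832146303, 'cy': 197.0759057558536, 'k1': -0.09147970537734788, 'rvec': array([ 0.07633179, -2.70695023,  1.49199895]), 'tvec': array([0.60747359, 0.07260279, 1.33638608])}
{'fx': 479.6420784554263, 'fy': 479.6420784554263, 'cx': 319.69980886720344, 'cy': 201.2631800542193, 'k1': -0.0853570463540115, 'rvec': array([ 2.15435276, -2.16939466,  0.1327241 ]), 'tvec': array([0.0020624 , 0.616272  , 1.16974713])}
```

View pics/scene0.png

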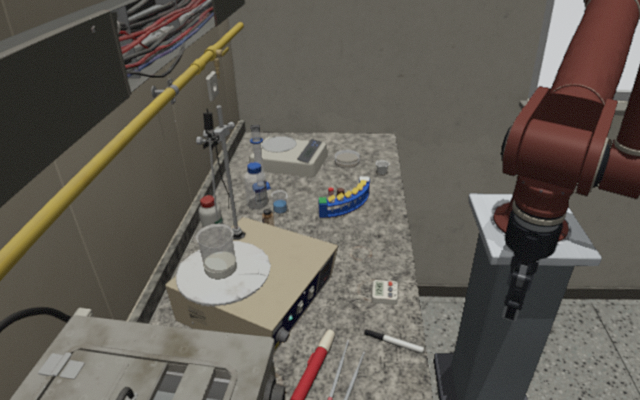

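View pics/top0.png

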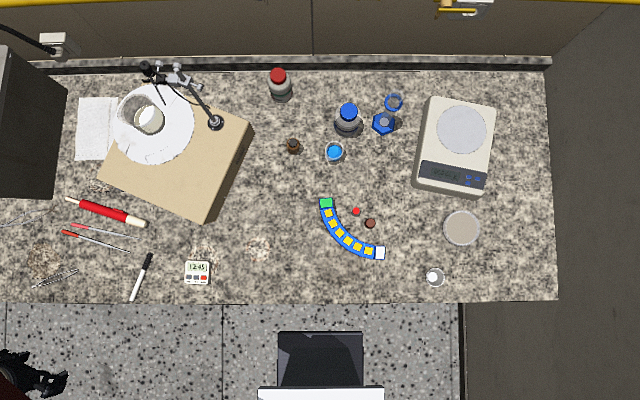

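The top view shows the green pad at about (326,203), the white pad at (380,253) and the lids along the arc between them. The vial (356,211) and stopper (370,223) are on the hollow side. Next I'll turn these into positions.

```bash
cat > h.py <<'E'
import numpy as np, cv2
from plant import manip
def ray(name,uv):
    c=manip.camera_model(name); R=cv2.Rodrigues(c['rvec'])[0]; t=c['tvec']
    d=np.array([(uv[0]-c['cx'])/c['fx'],(uv[1]-c['cy'])/c['fy']]); p=d.copy()
    for _ in range(20): p=d/(1+c['k1']*(p@p))
    return -R.T@t, R.T@np.array([p[0],p[1],1])
def onplane(name,uv,z):
    o,d=ray(name,uv); return (o+d*(z-o[2])/d[2])
def proj(name,P):
    c=manip.camera_model(name); R=cv2.Rodrigues(c['rvec'])[0]; q=R@np.asarray(P)+c['tvec']; p=q[:2]/q[2]; p=p*(1+c['k1']*(p@p))
    return np.array([p[0]*c['fx']+c['cx'],p[1]*c['fy']+c['cy']])
E
python3 - <<'E'
from h import *
im=cv2.imread('pics/top0.png'); hsv=cv2.cvtColor(im,cv2.COLOR_BGR2HSV)
def blobs(name,im,lo,hi,box,mn=15):
    hsv=cv2.cvtColor(im,cv2.COLOR_BGR2HSV)
    m=cv2.inRange(hsv,lo,hi); k=np.zeros_like(m); x0,y0,x1,y1=box; k[y0:y1,x0:x1]=m[y0:y1,x0:x1]
    n,l,st,c=cv2.connectedComponentsWithStats(k)
    return [(c[i],st[i]) for i in range(1,n) if st[i][4]>=mn]
sc=cv2.imread('pics/scene0.png')
for name,i,box in(('top',im,(310,190,400,265)),('scene',sc,(310,170,385,220))):
  for col,lo,hi in(('green',(45,100,60),(85,255,255)),('white',(0,0,200),(180,60,255)),('yellow',(18,120,120),(35,255,255))):
    for c,st in blobs(name,i,lo,hi,box): print(name,col,c.round(1),st,onplane(name,c,.056 if col!='yellow' else .060).round(4))
x=cv2.resize(im[180:280,290:450],None,fx=5,fy=5,interpolation=cv2.INTER_CUBIC);cv2.imwrite('pics/tz.png',x)
x=cv2.resize(sc[160:230,300:400],None,fx=8,fy=8,interpolation=cv2.INTER_CUBIC);cv2.imwrite('pics/sz.png',x)
E
```

```text
top green [325.6 202.3] [320 197  13  11 107] [ 0.6113 -0.0168  0.056 ]
top white [386.3 210.4] [379 205  16  10  55] [ 0.5902 -0.1668  0.056 ]
top white [388.4 225. ] [387 222   4   7  21] [ 0.554  -0.1712  0.056 ]
top white [395.9 228.9] [394 227   6   6  19] [ 0.544  -0.1895  0.056 ]
top white [319.  230.8] [316 229   7   5  20] [5.409e-01 1.000e-04 5.600e-02]
top white [328.9 237.7] [326 236   7   4  16] [ 0.5238 -0.024   0.056 ]
top white [328.9 247.9] [326 246   8   5  15] [ 0.4987 -0.0238  0.056 ]
top white [379.8 252.2] [376 246   9  13 104] [ 0.4873 -0.1485  0.056 ]
top white [396.7 251.7] [393 248   7   9  37] [ 0.4881 -0.1901  0.056 ]
top yellow [328.3 212.7] [324 209   9   8  50] [ 0.585  -0.0231  0.06  ]
top yellow [332.7 222.9] [328 219  10   9  51] [ 0.5597 -0.0338  0.06  ]
top yellow [339.1 232.3] [335 228   9   9  52] [ 0.5366 -0.0491  0.06  ]
top yellow [347.5 240.3] [343 236  10   9  54] [ 0.5169 -0.0694  0.06  ]
top yellow [357.  246.1] [353 242   9   9  54] [ 0.5027 -0.0924  0.06  ]
top yellow [367.9 250.2] [364 247   9   8  55] [ 0.4924 -0.119   0.06  ]
scene green [322.2 200. ] [319 198   8   5  37] [ 0.6119 -0.009   0.056 ]
scene white [363.6 178.4] [360 177   8   3  16] [ 0.4899 -0.1406  0.056 ]
scene yellow [351.9 190.3] [337 181  29  19 131] [ 0.5256 -0.0605  0.06  ]
scene yellow [331.  197.6] [329 195   5   6  21] [ 0.5866 -0.0171  0.06  ]
```

View pics/tz.png

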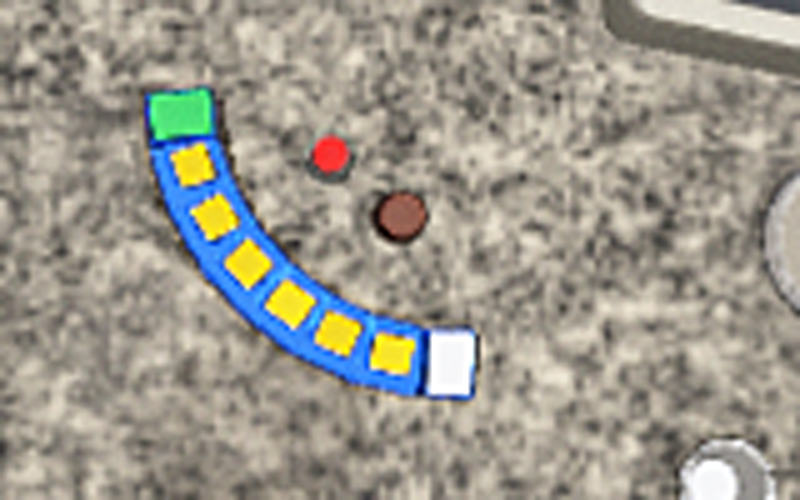

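View pics/sz.png

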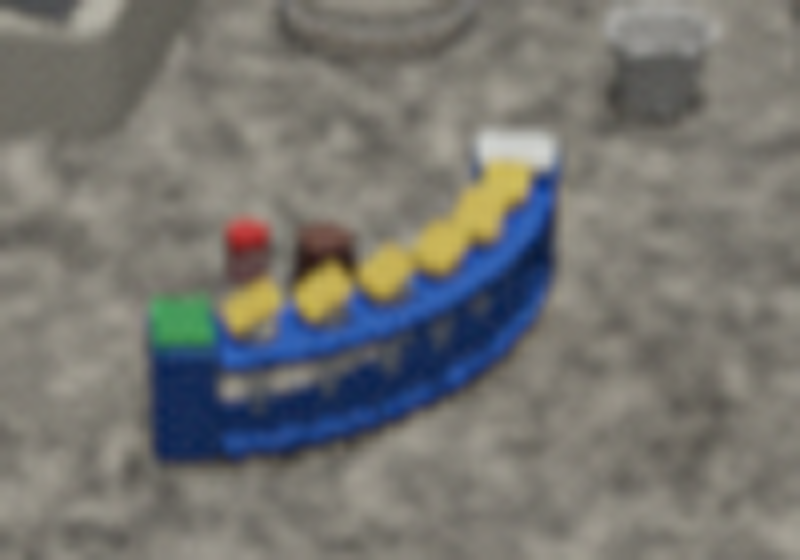

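Run:
```python
from h import *
from scipy.spatial.transform import Rotation as Ro
s=manip.state();q=s['tool_rot'];R=Ro.from_quat([q[1],q[2],q[3],q[0]]).as_matrix();print(R.round(3))
g=np.array([.6113,-.0168]);w=np.array([.4873,-.1485])
y=(g-w)/np.linalg.norm(g-w);x=np.array([y[1],-y[0]]);C=(g+w)/2+.14*np.cos(.7)*x
print('C',C,'x',x,'yaw',np.degrees(np.arctan2(x[1],x[0])))
for uv in([328.3,212.7],[332.7,222.9],[339.1,232.3],[347.5,240.3],[357,246.1],[367.9,250.2]):
    d=onplane('top',uv,.058)[:2]-C; print(np.linalg.norm(d).round(4), np.arctan2(d@y,-d@x).round(3))
for a in np.linspace(.7,-.7,15): print(a.round(2),(C+.14*(-np.cos(a)*x+np.sin(a)*y)).round(4))
for n,uv,z in(('vial',(356,211),.05),('stopper',(370,223),.026),('boxcorner',(207,218),.1),('dropper',(293,145),.07),('beaker',(334,152),.058)): print(n,onplane('top',uv,z))
```

```text
[[ 0.914 -0.001  0.407]
 [-0.407 -0.002  0.914]
 [-0.    -1.    -0.002]]
C [ 0.62726023 -0.15605219] x [ 0.72807014 -0.68550264] yaw -43.275149710975015
0.1394 0.509
0.1396 0.313
0.1401 0.113
0.1402 -0.09
0.1399 -0.284
0.1398 -0.488
0.7 [ 0.6111 -0.017 ]
0.6 [ 0.5973 -0.0193]
0.5 [ 0.5838 -0.023 ]
0.4 [ 0.5707 -0.028 ]
0.3 [ 0.5582 -0.0342]
0.2 [ 0.5464 -0.0417]
0.1 [ 0.5354 -0.0504]
0.0 [ 0.5253 -0.0601]
-0.1 [ 0.5163 -0.0707]
-0.2 [ 0.5083 -0.0822]
-0.3 [ 0.5015 -0.0945]
-0.4 [ 0.496  -0.1074]
-0.5 [ 0.4918 -0.1207]
-0.6 [ 0.4889 -0.1344]
-0.7 [ 0.4875 -0.1483]
vial [ 0.58972113 -0.09213279  0.05      ]
stopper [ 0.56135348 -0.12901491  0.026     ]
boxcorner [0.5703731  0.26677788 0.1       ]
dropper [0.75343878 0.06320658 0.07      ]
beaker [ 0.73770405 -0.03882985  0.058     ]
```

```bash
python3 -m jog '{"offset":[[0.1,-0.3,0],[0.2,-0.6,0],[0.25,-0.65,0],[0.25,-0.65,0],[0.25,-0.65,0],[0.25,-0.65,0],[0.25,-0.65,0],[0.25,-0.65,0],[0.25,-0.65,0],[0.25,-0.65,0],[0.25,-0.65,0],[0.25,-0.65,0]],"angular":[[0,0,0.3],[0,0,0.3],[0,0,0.3],[0,0,0.3],[0,0,0.3],[0,0,0.3],[0,0,0.3],[0,0,0.3],[0,0,0.3],[0,0,0.3],[0,0,0.2],[0,0,0.2]],"jaw":[0,0,0,0,0,0,0,0,0,0,0,0]}'
```

```text
time: 1.3
tool_pos: [0.3941, 0.1996, 0.2309]
tool_rot: [-0.707, 0.707, -0.022, 0.022]
contact_force: [1.8, -0.1, -0.1]
gripper_width: 0.0
```

```bash
python3 -m jog '{"offset":[[0.24,-0.23,0],[0.45,-0.45,0],[0.5,-0.5,0],[0.5,-0.5,0],[0.5,-0.5,0],[0.5,-0.5,0],[0.5,-0.5,-0.3],[0.5,-0.5,-0.5],[0.4,-0.4,-0.5],[0.25,-0.25,-0.5],[0,0,-0.4],[0,0,-0.2]],"angular":[[0,0,0],[0,0,0],[0,0,0],[0,0,0],[0,0,0],[0,0,0],[0,0,0],[0,0,0],[0,0,0],[0,0,0],[0,0,0],[0,0,0]],"jaw":[0,0,0,0,0,0,0,0,0,0,0,0]}'
python3 - <<'E'
from h import *
for n in('scene','top'):
    im=manip.grab_frame(n); c=(345,190) if n=='scene' else (340,220)
    x=cv2.resize(im[c[1]-45:c[1]+45,c[0]-65:c[0]+65],None,fx=6,fy=6,interpolation=cv2.INTER_CUBIC);cv2.imwrite(f'pics/{n}1.png',x)
E
```

```text
time: 2.5
tool_pos: [0.6096, -0.0158, 0.108]
tool_rot: [0.707, -0.707, 0.024, -0.021]
contact_force: [-0.2, -0.9, -0.4]
gripper_width: -0.003
```

View pics/scene1.png

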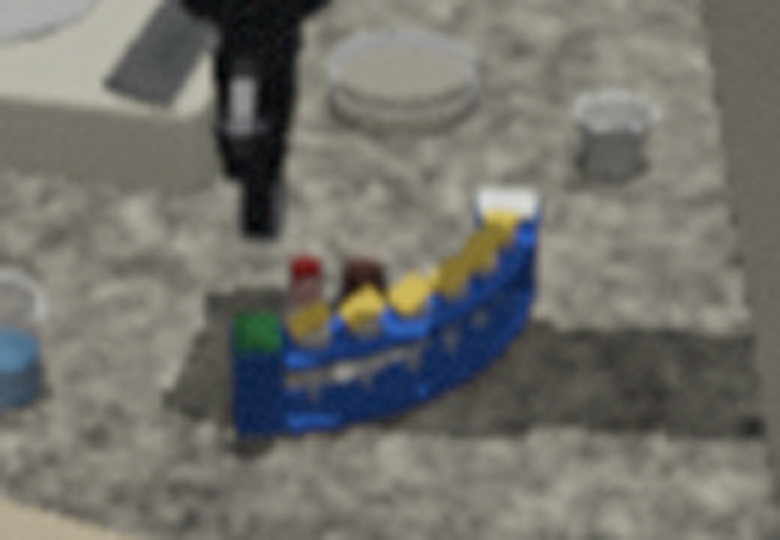

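View pics/top1.png

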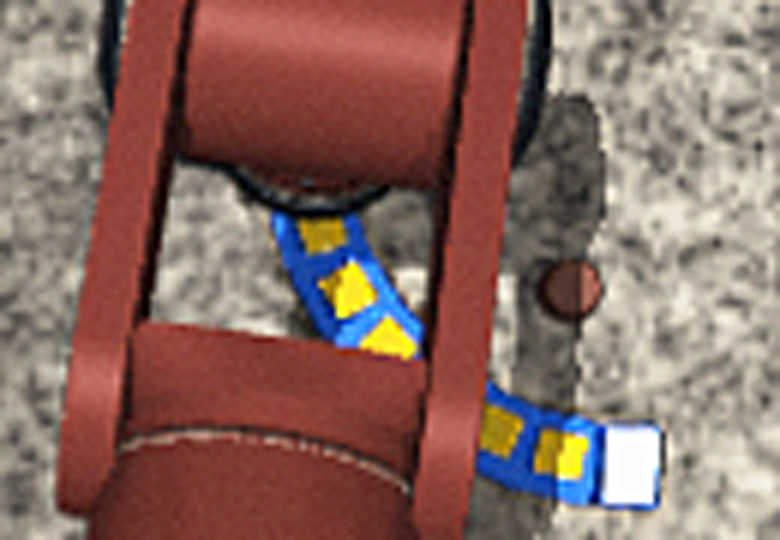

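The scene view shows the fingertips above the green pad at about (323,184) in the full frame, and nothing has been disturbed. I'll check that against the projected TCP, then descend in small steps.

```bash
python3 - <<'E'
from h import *
print(proj('scene',manip.state()['tool_pos']))
E
python3 -m jog '{"offset":[[0.02,-0.02,-0.2],[0.01,0,-0.3],[0,0,-0.2],[0,0,-0.15],[0,0,-0.04],[0,0,0]],"angular":[[0,0,0],[0,0,0],[0,0,0],[0,0,0],[0,0,0],[0,0,0]],"jaw":[0,0,0,0,0,0]}'
```

```text
[322.79290982 183.45026846]
time: 3.2
tool_pos: [0.6124, -0.0164, 0.0663]
tool_rot: [0.707, -0.707, 0.022, -0.022]
contact_force: [-0.1, 0.1, 0.9]
gripper_width: 0.002
```

```bash
python3 -m jog '{"offset":[[0,0,-0.05],[0,0,-0.05],[0,0,-0.04],[0,0,0],[0,0,0]],"angular":[[0,0,0],[0,0,0],[0,0,0],[0,0,0],[0,0,0]],"jaw":[0,0,0,0,0]}'
python3 -m jog '{"offset":[[0,0,-0.02],[0,0,0]],"angular":[[0,0,0],[0,0,0]],"jaw":[0,0]}'
python3 -m jog '{"offset":[[0,0,-0.01],[0,0,0]],"angular":[[0,0,0],[0,0,0]],"jaw":[0,0]}'
```

```text
time: 3.7
tool_pos: [0.6126, -0.0165, 0.0598]
tool_rot: [-0.707, 0.707, -0.022, 0.022]
contact_force: [1.0, -0.3, -0.4]
gripper_width: -0.004
time: 3.9
tool_pos: [0.6126, -0.0165, 0.0587]
tool_rot: [-0.707, 0.707, -0.022, 0.022]
contact_force: [-0.0, -0.4, 0.0]
gripper_width: -0.001
time: 4.1
tool_pos: [0.6126, -0.0165, 0.0582]
tool_rot: [-0.707, 0.707, -0.022, 0.022]
contact_force: [0.0, 0.1, 0.9]
gripper_width: -0.003
```

```bash
python3 -m jog '{"offset":[[0,0,-0.02],[0,0,0],[0,0,0]],"angular":[[0,0,0],[0,0,0],[0,0,0]],"jaw":[0,0,0]}'
python3 -m jog '{"offset":[[0,0,-0.01],[0,0,0],[0,0,0]],"angular":[[0,0,0],[0,0,0],[0,0,0]],"jaw":[0,0,0]}'
```

```text
time: 4.4
tool_pos: [0.6126, -0.0165, 0.0573]
tool_rot: [-0.707, 0.707, -0.022, 0.022]
contact_force: [-0.2, -0.3, 0.2]
gripper_width: -0.004
time: 4.7
tool_pos: [0.6127, -0.0165, 0.0568]
tool_rot: [-0.707, 0.707, -0.022, 0.022]
contact_force: [-0.1, 0.8, 0.1]
gripper_width: 0.001
```

```bash
python3 -m jog '{"offset":[[0,0,-0.01],[0,0,0],[0,0,0]],"angular":[[0,0,0],[0,0,0],[0,0,0]],"jaw":[0,0,0]}'
python3 -m jog '{"offset":[[0,0,-0.006],[0,0,0],[0,0,0]],"angular":[[0,0,0],[0,0,0],[0,0,0]],"jaw":[0,0,0]}'
```

```text
time: 5.0
tool_pos: [0.6127, -0.0165, 0.0563]
tool_rot: [-0.707, 0.707, -0.022, 0.022]
contact_force: [0.4, -1.1, 0.5]
gripper_width: 0.002
time: 5.3
tool_pos: [0.6127, -0.0166, 0.0561]
tool_rot: [-0.707, 0.707, -0.022, 0.022]
contact_force: [0.2, 0.3, 1.4]
gripper_width: -0.001
```

```bash
python3 -m jog '{"offset":[[0,0,-0.006],[0,0,0],[0,0,0]],"angular":[[0,0,0],[0,0,0],[0,0,0]],"jaw":[0,0,0]}'
python3 -m jog '{"offset":[[0,0,-0.006],[0,0,0],[0,0,0]],"angular":[[0,0,0],[0,0,0],[0,0,0]],"jaw":[0,0,0]}'
```

```text
time: 5.6
tool_pos: [0.6127, -0.0166, 0.0561]
tool_rot: [-0.707, 0.707, -0.022, 0.022]
contact_force: [-1.4, -0.0, 4.4]
gripper_width: -0.005
time: 5.9
tool_pos: [0.6128, -0.0166, 0.0561]
tool_rot: [-0.707, 0.707, -0.022, 0.022]
contact_force: [-2.4, -0.1, 6.1]
gripper_width: -0.003
```

Contact is at z = 0.0561 (6 N at the last step). I'll compute the stroke increments, raised slightly so it rides lightly.

Run:
```python
from h import *
C=np.array([.62726,-.15605]);x=np.array([.72807,-.6855]);y=np.array([.6855,.72807])
cur=manip.state()['tool_pos'][:2].copy();print(cur)
for a in np.arange(.65,-.701,-.05):
    p=C+.14*(-np.cos(a)*x+np.sin(a)*y); u=((p-cur)/.05).round(2); cur=cur+u*.05; print(a.round(2),u,p.round(4))
```

```text
[ 0.61277271 -0.01657588]
0.65 [-0.17 -0.03] [ 0.6042 -0.018 ]
0.6 [-0.14 -0.02] [ 0.5973 -0.0193]
0.55 [-0.13 -0.04] [ 0.5905 -0.021 ]
0.5 [-0.14 -0.04] [ 0.5838 -0.023 ]
0.45 [-0.13 -0.04] [ 0.5772 -0.0253]
0.4 [-0.13 -0.06] [ 0.5707 -0.028 ]
0.35 [-0.13 -0.06] [ 0.5644 -0.0309]
0.3 [-0.12 -0.06] [ 0.5582 -0.0342]
0.25 [-0.12 -0.08] [ 0.5522 -0.0378]
0.2 [-0.12 -0.07] [ 0.5464 -0.0417]
0.15 [-0.11 -0.09] [ 0.5408 -0.0459]
0.1 [-0.11 -0.09] [ 0.5354 -0.0504]
0.05 [-0.1  -0.09] [ 0.5303 -0.0551]
-0.0 [-0.1 -0.1] [ 0.5253 -0.0601]
-0.05 [-0.09 -0.1 ] [ 0.5207 -0.0653]
-0.1 [-0.09 -0.11] [ 0.5163 -0.0707]
-0.15 [-0.08 -0.12] [ 0.5121 -0.0764]
-0.2 [-0.08 -0.11] [ 0.5083 -0.0822]
-0.25 [-0.07 -0.12] [ 0.5048 -0.0883]
-0.3 [-0.07 -0.13] [ 0.5015 -0.0945]
-0.35 [-0.05 -0.13] [ 0.4986 -0.1008]
-0.4 [-0.06 -0.13] [ 0.496  -0.1073]
-0.45 [-0.04 -0.13] [ 0.4937 -0.114 ]
-0.5 [-0.04 -0.13] [ 0.4918 -0.1207]
-0.55 [-0.03 -0.14] [ 0.4902 -0.1275]
-0.6 [-0.03 -0.14] [ 0.4889 -0.1344]
-0.65 [-0.01 -0.14] [ 0.488  -0.1413]
-0.7 [-0.02 -0.13] [ 0.4875 -0.1483]
```

```bash
python3 -m jog '{"offset":[[0,0,-0.0],[0,0,0.01],[-0.08,-0.01,0],[-0.09,-0.02,0],[-0.14,-0.02,0],[-0.13,-0.04,0],[-0.14,-0.04,0],[-0.13,-0.04,0]],"angular":[[0,0,0],[0,0,0],[0,0,-0.3],[0,0,-0.3],[0,0,-0.48],[0,0,-0.48],[0,0,-0.48],[0,0,-0.48]],"jaw":[0,0,0,0,0,0,0,0]}'
```

```text
time: 6.7
tool_pos: [0.5772, -0.0251, 0.0562]
tool_rot: [0.698, -0.697, 0.116, -0.117]
contact_force: [3.6, 0.6, 1.7]
gripper_width: 0.001
```

```bash
python3 -m jog '{"offset":[[-0.13,-0.06,0],[-0.13,-0.06,0],[-0.12,-0.06,0],[-0.12,-0.08,0],[-0.12,-0.07,0]],"angular":[[0,0,-0.48],[0,0,-0.48],[0,0,-0.48],[0,0,-0.48],[0,0,-0.48]],"jaw":[0,0,0,0,0]}'
python3 - <<'E'
from h import *
for n in('scene','top'):
    im=manip.grab_frame(n); c=(345,190) if n=='scene' else (350,225)
    x=cv2.resize(im[c[1]-45:c[1]+45,c[0]-65:c[0]+65],None,fx=6,fy=6,interpolation=cv2.INTER_CUBIC);cv2.imwrite(f'pics/{n}2.png',x)
E
```

```text
time: 7.2
tool_pos: [0.5461, -0.0416, 0.0561]
tool_rot: [0.678, -0.677, 0.202, -0.203]
contact_force: [1.3, 1.2, 1.1]
gripper_width: -0.001
```

View pics/scene2.png

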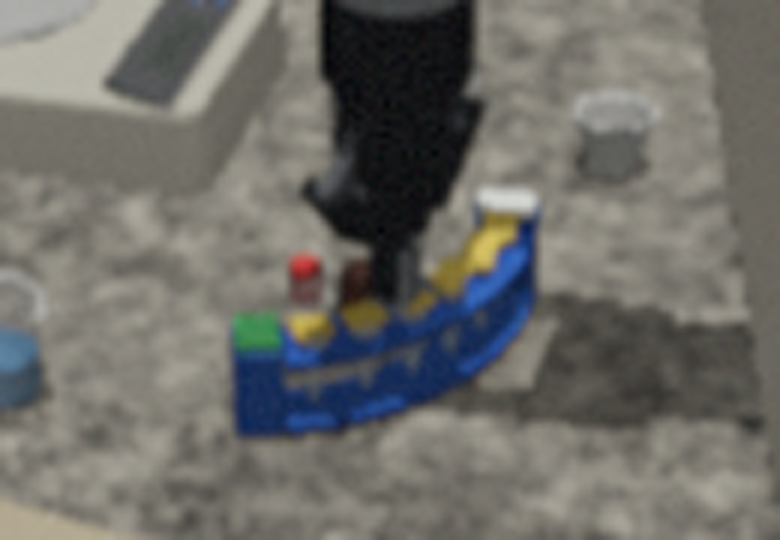

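View pics/top2.png

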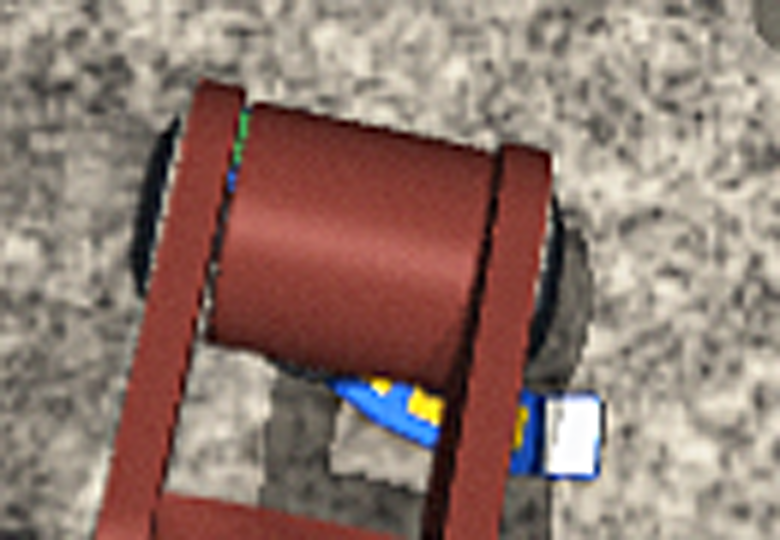

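In the scene view, lids 0 and 1 lie flat, the tip is on the row between lids 1 and 2, and the pads (255,330) and (508,200) haven't moved. I'll continue the stroke.

```bash
python3 -m jog '{"offset":[[-0.11,-0.09,0],[-0.11,-0.09,0],[-0.10,-0.09,0],[-0.10,-0.10,0],[-0.09,-0.10,0],[-0.09,-0.11,0],[-0.08,-0.12,0],[-0.08,-0.11,0]],"angular":[[0,0,-0.48],[0,0,-0.48],[0,0,-0.48],[0,0,-0.48],[0,0,-0.48],[0,0,-0.48],[0,0,-0.48],[0,0,-0.48]],"jaw":[0,0,0,0,0,0,0,0]}'
```

```text
time: 8.1
tool_pos: [0.5084, -0.0819, 0.0561]
tool_rot: [0.624, -0.623, 0.333, -0.334]
contact_force: [1.8, 1.7, 3.1]
gripper_width: 0.003
```

```bash
python3 -m jog '{"offset":[[-0.07,-0.12,0],[-0.07,-0.13,0],[-0.05,-0.13,0],[-0.06,-0.13,0],[-0.04,-0.13,0],[-0.04,-0.13,0],[-0.03,-0.14,0],[-0.03,-0.14,0],[-0.01,-0.14,0],[-0.02,-0.13,0],[0,-0.04,0],[0,0,0]],"angular":[[0,0,-0.48],[0,0,-0.48],[0,0,-0.48],[0,0,-0.48],[0,0,-0.48],[0,0,-0.48],[0,0,-0.48],[0,0,-0.48],[0,0,-0.48],[0,0,-0.48],[0,0,0],[0,0,0]],"jaw":[0,0,0,0,0,0,0,0,0,0,0,0]}'
python3 - <<'E'
from h import *
for n in('scene',):
    im=manip.grab_frame(n); c=(345,190)
    x=cv2.resize(im[c[1]-45:c[1]+45,c[0]-65:c[0]+65],None,fx=6,fy=6,interpolation=cv2.INTER_CUBIC);cv2.imwrite(f'pics/{n}3.png',x)
E
```

```text
time: 9.3
tool_pos: [0.4872, -0.1499, 0.056]
tool_rot: [0.522, -0.522, 0.477, -0.477]
contact_force: [0.1, 2.3, 5.5]
gripper_width: 0.001
```

View pics/scene3.png

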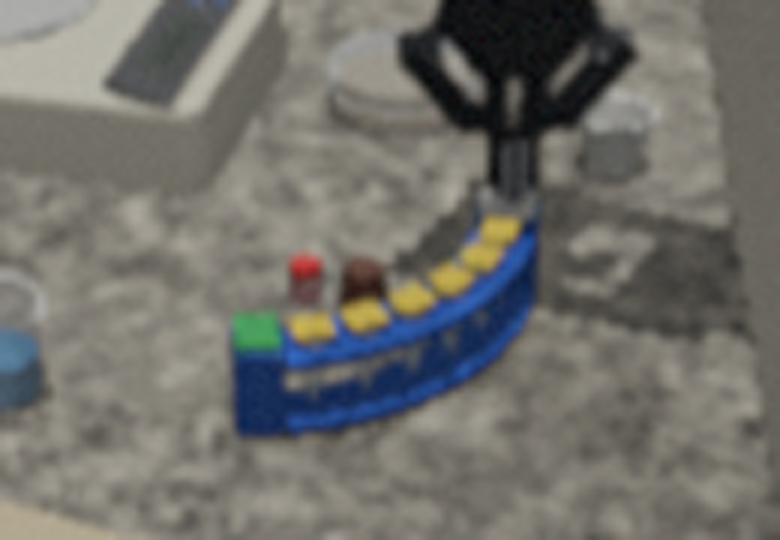

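The image shows all six lids flat and the tip on the white pad. I'll lift off, back away and check.

```bash
python3 -m jog '{"offset":[[0,0,0.1],[0,0,0.3],[0,0,0.5],[0,0,0.5],[0,0,0.5],[0,0,0.5],[0,0,0.3],[-0.1,0.4,0],[-0.2,0.5,0],[-0.2,0.6,0],[-0.2,0.6,0],[-0.2,0.6,0]],"angular":[[0,0,0],[0,0,0],[0,0,0],[0,0,0],[0,0,0],[0,0,0],[0,0,0],[0,0,0],[0,0,0],[0,0,0],[0,0,0],[0,0,0]],"jaw":[0,0,0,0,0,0,0,0,0,0,0,0]}'
python3 -m jog '{"offset":[[-0.1,0.6,0],[-0.1,0.6,0],[0,0.6,0],[0,0.6,0],[0,0.6,0],[0,0.5,0],[0,0.3,0],[0,0,0],[0,0,0]],"angular":[[0,0,0],[0,0,0],[0,0,0],[0,0,0],[0,0,0],[0,0,0],[0,0,0],[0,0,0],[0,0,0]],"jaw":[0,0,0,0,0,0,0,0,0]}'
python3 - <<'E'
from h import *
for n in('scene','top'):
    im=manip.grab_frame(n); cv2.imwrite(f'pics/{n}4full.png',im);c=(345,190) if n=='scene' else (350,225)
    x=cv2.resize(im[c[1]-45:c[1]+45,c[0]-65:c[0]+65],None,fx=6,fy=6,interpolation=cv2.INTER_CUBIC);cv2.imwrite(f'pics/{n}4.png',x)
    if n=='top':
      h=cv2.cvtColor(im,cv2.COLOR_BGR2HSV)
      for lo,hi in(((45,100,60),(85,255,255)),((18,120,120),(35,255,255)),((0,0,200),(180,60,255))):
        m=cv2.inRange(h,lo,hi); m[:190]=0;m[265:]=0;m[:,:310]=0;m[:,400:]=0
        N,l,st,ce=cv2.connectedComponentsWithStats(m)
        for i in range(1,N):
          if st[i][4]>40: print(ce[i].round(1),st[i],onplane('top',ce[i],.056).round(4))
E
```

```text
time: 10.55
tool_pos: [0.4413, -0.0141, 0.1909]
tool_rot: [-0.521, 0.522, -0.478, 0.478]
contact_force: [0.0, 0.5, 0.5]
gripper_width: 0.0
time: 11.45
tool_pos: [0.4319, 0.1747, 0.1908]
tool_rot: [-0.521, 0.522, -0.477, 0.477]
contact_force: [-1.1, -0.0, 0.2]
gripper_width: -0.002
[325.6 202.3] [320 197  13  11 107] [ 0.6113 -0.0168  0.056 ]
[328.3 213.2] [324 209   9   9  54] [ 0.5841 -0.0232  0.056 ]
[332.9 223.6] [329 219   9  10  55] [ 0.5584 -0.0343  0.056 ]
[339.4 232.7] [335 229  10   9  54] [ 0.5357 -0.05    0.056 ]
[347.8 240.5] [343 236  11  10  57] [ 0.5167 -0.0704  0.056 ]
[357.7 246.5] [353 243  10   9  55] [ 0.5017 -0.0944  0.056 ]
[368.1 250.2] [364 247   9   8  55] [ 0.4924 -0.1199  0.056 ]
[384.5 209.9] [375 201  20  16  97] [ 0.5914 -0.1623  0.056 ]
[315.7 231.7] [310 228  14  10  53] [0.5386 0.0081 0.056 ]
[379.8 252.1] [376 246   9  13 106] [ 0.4876 -0.1485  0.056 ]
[396.7 255. ] [392 247   8  18  70] [ 0.4801 -0.1898  0.056 ]
```

View pics/scene4.png

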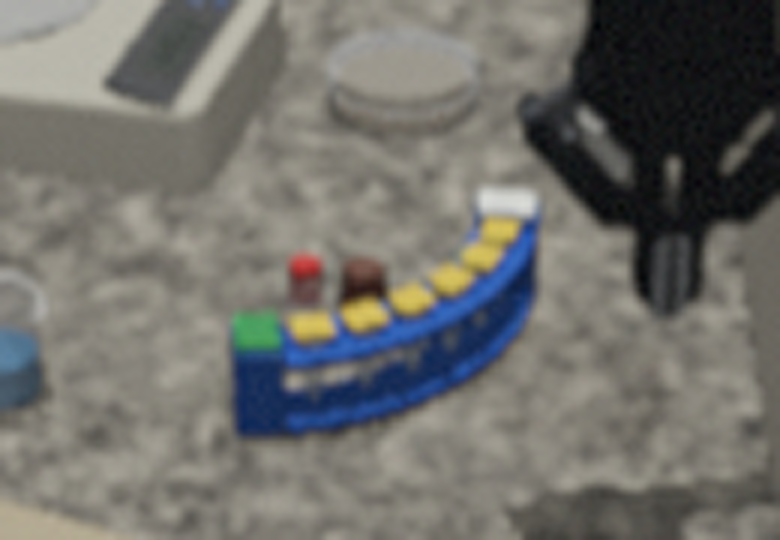

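View pics/top4full.png

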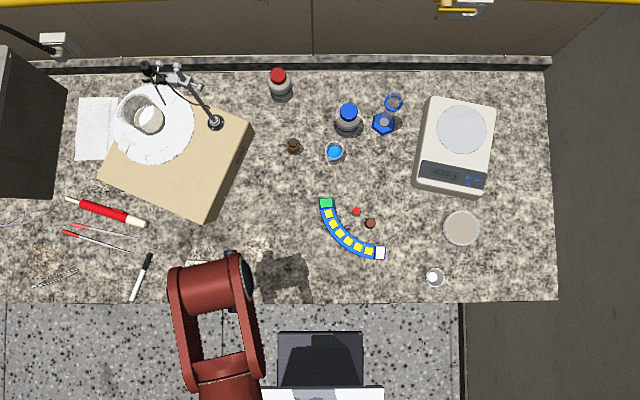

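The lids are flat: their centres sit on the arc at the shut height. The green pad is at the same pixels as before the stroke and the white pad within 0.1 px, the vial and stopper look unmoved, and the arm is clear at z = 0.19.

```bash
python3 -c "
from plant import manip
print(manip.job_done(), manip.state()['time'])"
```

```text
the job is handed in; nothing more can be done
the job is handed in; nothing more can be done
```

I closed all six lids in one stroke from the green pad to the white pad and handed the job in. I lifted off over the white pad and backed clear. The clock stood at about 11.5 s, and no verdict was reported.

- **Stroke:** I found the rack from the pads in the top view. The closed fingertips touched the green pad at z = 0.056 m and followed the 140 mm arc, turning with it. The force was about 6 N at touch-down and 5.5 N or less in the readings during the stroke. I only read it at the end of each move, so brief peaks in between were not seen.
- **Lids:** Both views show all six flat. In the top view their centres lie on the arc at the shut height.
- **Rack and other things:** The pads are within 0.1 pixel of where they were. The vial, stopper, dropper, beaker and crucible look unmoved. The timer is mostly hidden by the arm in the last top picture, so I did not recheck it; the fingertips passed it at z = 0.19 m or higher.
- **Disagreement:** The scene view put the pads about 8 mm off in y compared with the top view. I put that down to its coarse resolution and used the top view, which the contact height and the lid positions bore out.

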